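# Drive home the lock pin of a mixer impeller

### The job

Take the black rubber mallet and strike the red-headed lock pin of the mixer impeller with a brisk blow (or two) from above, not a slow push, until it is fully home. Never touch the red pin with the fingers or the arm, and leave the blue-headed pin of the other impeller sticking up as it is. Then stand the mallet upright on its head again in the middle of the green mat and let go.

Things in the scene. Friction and masses are not known exactly. Their poses are not given: they have to be found in the camera images.
- mallet: Mallet, 0.4 kg, standing on its lower face. Black rubber head: upright cylinder 56 mm across, 80 high, steel band. Wooden handle, flat sides, 22 mm wide, 24 high, level along -x, centre line 40 mm above the lower face, reaching 155 mm from the head's axis; grip it across at about 60 mm. Balance point 11 mm from that axis. Origin: centre of the lower face; z up; x away from the handle.
- red_pin: Red round pin head, 30 mm across, 10 thick, on a 12 mm shank, upright in the hub of a fixed six-bladed impeller (160 mm across, hub 68; hub top 100 mm above the table, blades below 75). Origin: centre of the head's top, z up; 126 to 130 mm above the table at the start, 110 fully home (head on hub). Slides straight down against 8 to 9 N (light spring, gripping sleeve) and stays where driven.
- blue_pin: The same kind of pin with a blue head in a second, equal impeller; leave it as it is. Origin: centre of the head's top, z up, 126 to 130 mm above the table.
- mat: Green flat square mat fixed on the table, 180 by 180 mm, 4 mm thick; the mallet stands on it. Origin: centre of its underside, at table height; x and y along its edges.
Mind the look-alikes: they are no part of the job. Leave any white or yellow look-alike of the mallet alone. Leave any orange look-alike of the part that bears red_pin alone.

How it is judged:
On the way, in this order (a step that is already met when the one before it is completed fails the run):
1. the mallet is lifted clear of the mat (z of mallet in the frame of mat above 0.04 m), for 0.2 s.
2. a blow: the mallet, in contact with the red pin, drives it faster than 30 mm/s (linear speed of red_pin above 0.03 m/s and contact force between mallet and red_pin above 1 N).
At the end, for the whole second after the job is handed in: The red pin is home (top within 3.5 mm of its lowest place, 110 mm above the table), the blue pin is within 4 mm of where it was, and the mallet stands upright (within 10 degrees) on the green mat, the head's axis within 70 mm of the mat's centre, released and at rest (height (world z) of red_pin below 0.1135 m and distance of blue_pin from where it was at the start of the episode below 0.004 m and horizontal distance between mallet and mat below 0.07 m and z of mallet in the frame of mat below 0.012 m and angle between mallet's own z axis and vertical below 0.17 rad and linear speed of mallet below 0.02 m/s); the robot touches nothing.
It fails at once if the fingers or the arm touch the red pin (over 2 N) (contact force between any of the fingers, the arm and red_pin above 2 N).
It fails at once if the blue pin is driven down (moved 4 mm or more) (distance of blue_pin from where it was at the start of the episode above 0.004 m).
It also fails if it takes over 53 s, if anything falls off the work surface, if the arm or the gripper's body presses on something with over 40 N, if the wrist force passes 120 N, or if a joint passes its speed limit or range.

### The arm

A 7-joint arm with a two-finger parallel gripper is mounted at the origin on the work surface. World frame = base frame: x ahead of the robot, y to its left, z up, the work surface at z = 0. Lengths are in m, angles in rad, forces in N, time in s.
With the tool pointing down it reaches from about 0.4 to 0.875 m from the base axis. Payload 6.5 kg.
Tool frame: the origin (TCP) lies on the centre line of the jaws, within the pads' length; the fingertips stand 8 mm ahead of it and the grasp point (between the pads) lies 11 mm behind it; z points along the fingers, x is the direction in which the jaws open and shut, and the axes are right-handed (so a half turn about z gives the same grasp; the last joint's range is limited). The gripper opens to 88 mm and grips with 3 to 60 N. Pads are 18 mm wide; open, the fingers measure 123 mm over their backs; the gripper's body (75 mm by 187 mm) begins 45 mm behind the grasp point.
Start: joints at [-1.383, 0.536, -0.004, 1.538, 0.003, 1.067, -0.071], TCP at [0.163, 0.629, 0.247] pointing down, gripper open.
Joint ranges: [-2.7, 2.7], [-0.37, 2.16], [-1.27, 1.26], [0.24, 2.4], [-1.31, 4.45], [0.19, 1.91], [-2.76, 2.76]. Speed limits (rad/s): [2.39, 2.39, 3.14, 3.14, 3.14, 3.14, 3.14].

### API

Orientations are given as a rotation vector (axis times angle).
In Python, from bench import r, imaging gives the robot as it stands.
- The arm moves only by the shell command python3 -m crank 'ROWS' [OPENING] [FORCE]. ROWS is JSON, one flat list of numbers, 6 for each row, row after row: the shift along the tool's x, y, z in mm, then the turn, a rotation vector about the tool's x, y, z in degrees. A call has 1 to 8 rows; each row is the pose to reach, as a shift and turn from the pose commanded when the call began, along the tool's axes at that moment; what a row does not reach only later rows make up. A row lasts 1/8 s, in which the tool goes at most 62.5 mm and 10.7 degrees, less where a joint would pass 70% of its speed; a pose out of reach is approached as far as the arm can. A call with a gripper value outside its range is refused whole. OPENING is the finger opening in mm, from 0 to 88.1, set as the call begins (- or left out, the last holds). The fingers move at their own pace and stop on an object; FORCE is the grip in N (left out, the last holds). Time passes only in rows, so rows that repeat a pose let the fingers close. It gives the time, the measured TCP pose, the force and the opening at its end, in the units of the state.
- r.state(): the state, without advancing time (a new reading comes with each control period).
- imaging.grab_frame(name): name is "scene" or "top" or "wrist"; returns a dict with "color" (420x560x3 uint8, red, green, blue), "K" (3x3 intrinsics, pixels), "cam_to_world" (4x4, takes a point from camera to world coordinates). Camera axes: x right, y down, z forward; pixel columns grow to the right and rows downward; lengths in m; the calibration is good to about 2 mm. A picture is of the moment at which its call begins. There is no depth.
- r.job_done(): hands the job in, once; it reports no verdict.
The state is a dict: "t": time; "q": joint angles; "joint_velocities": joint speeds; "joint_torque": joint torques, N m; "tcp_pos": TCP position; "tool_rot": TCP orientation; "contact_force": force on the tool from outside, world axes, zero at the start; "torque": the same for the moment, N m; "gripper_width": opening from 0.0 (shut) to 1.0 (fully open).
Only numpy, scipy, OpenCV 4.12 (cv2) and the standard library are available. Lean on these libraries where they do the work, as an engineer would, in place of code of your own. Each camera call takes 0.05 s, during which the arm holds its last target.

## Working session

There is one attempt and no reset: what is moved stays moved. The work goes in short steps, Python scripts to look and compute and a shell command to move; the robot and the scene stay as the last step left them, time stands still between calls to the robot, and variables do not carry over. Pictures are saved under pics/ and viewed, and the job is handed in when it is done.

```bash
ls; mkdir -p pics; python3 - <<'E'
from bench import r, imaging
import cv2,numpy as np
print(r.state())
for n in("scene","top","wrist"):
    f=imaging.grab_frame(n); cv2.imwrite(f"pics/{n}0.png",f["color"][:,:,::-1]); print(n,f["K"].round(1).tolist(),f["cam_to_world"].round(4).tolist())
E
```

```text
pics
{'t': 0.0, 'q': array([-1.38317772,  0.53716341, -0.00445742,  1.53887447,  0.00257516,
        1.06726667, -0.0712174 ]), 'joint_velocities': array([-2.59711366e-04,  4.55345810e-04, -7.51225931e-04, -1.60238335e-03,
        1.61430643e-04,  8.48069279e-04,  3.40451081e-05]), 'joint_torque': array([-1.52279699e-04, -5.70973885e+01,  9.90756042e-01, -2.51600540e+01,
       -5.62388892e-02,  1.79090118e-02,  1.86383336e-04]), 'tcp_pos': array([0.16306385, 0.62859673, 0.24584013]), 'tool_rot': array([ 2.48380133e+00,  1.92179980e+00, -2.02550069e-03]), 'contact_force': array([0.48115848, 0.68831029, 0.16427362]), 'torque': array([-0.00982541,  0.04304643,  0.01769313]), 'gripper_width': 0.9957567405373707}
scene [[395.1, 0.0, 280.6], [0.0, 395.1, 210.2], [0.0, 0.0, 1.0]] [[-0.5191, 0.684, -0.5125, 0.8917], [0.8547, 0.4108, -0.3175, 0.2489], [-0.0066, -0.6028, -0.7978, 0.8263], [0.0, 0.0, 0.0, 1.0]]
top [[402.4, 0.0, 281.9], [0.0, 402.4, 204.9], [0.0, 0.0, 1.0]] [[0.0193, -0.9975, 0.0677, 0.3511], [-0.9997, -0.0201, -0.0112, -0.039], [0.0125, -0.0675, -0.9976, 1.294], [0.0, 0.0, 0.0, 1.0]]
wrist [[331.9, 0.0, 280.4], [0.0, 331.9, 204.5], [0.0, 0.0, 1.0]] [[0.2512, 0.9347, 0.2517, 0.0979], [0.9679, -0.2421, -0.067, 0.6452], [-0.0017, 0.2604, -0.9655, 0.3832], [0.0, 0.0, 0.0, 1.0]]
```

View pics/scene0.png

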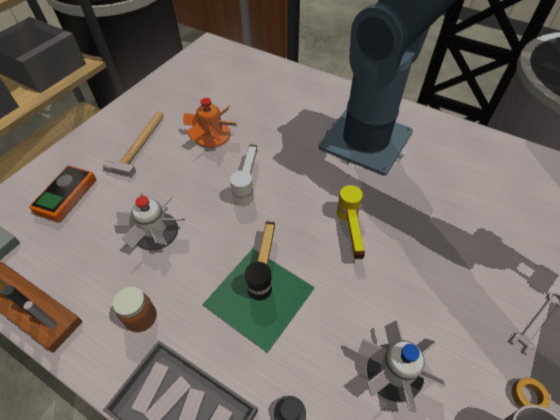

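View pics/top0.png

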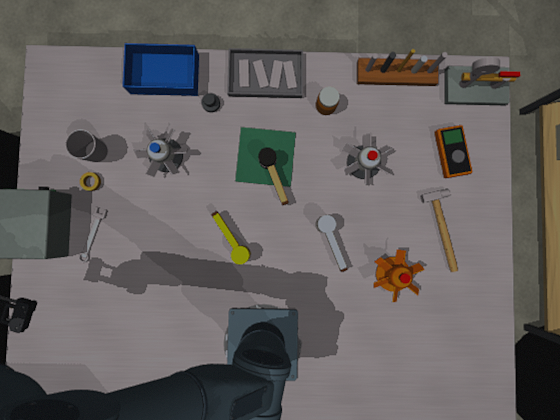

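View pics/wrist0.png

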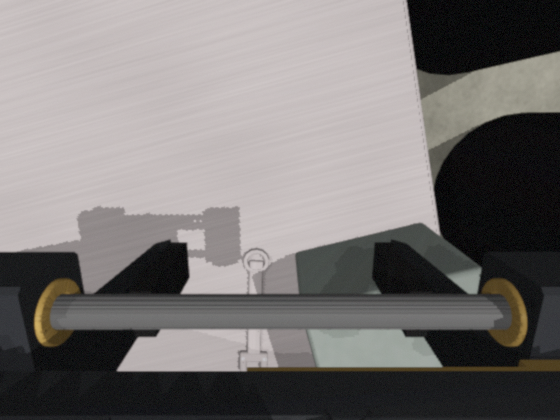

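The top view shows the black mallet at (267,157) on the green mat, with a yellow look-alike at (230,240) and a white one at (330,230). There are three impellers. The grey one with a red pin is at (372,155), the orange look-alike, also with a red head, is at (405,278), and the grey one with the blue pin is at (153,148). In the scene view the same things are at (258,280), (143,202), (206,102) and (410,353). I take the grey impeller at top (372,155), since the orange one is the excluded look-alike. I'll confirm that in enlarged crops.

```bash
python3 - <<'E'
import cv2,numpy as np
t=cv2.imread("pics/top0.png"); s=cv2.imread("pics/scene0.png")
def c(im,x,y,w,h,k): return cv2.resize(im[y:y+h,x:x+w],None,fx=k,fy=k,interpolation=cv2.INTER_CUBIC)
a=np.hstack([c(t,225,120,80,100,4.8).copy(),c(t,335,120,80,100,4.8)])
cv2.imwrite("pics/crop_t.png",a)
a=np.hstack([c(s,205,210,110,140,3.5),c(s,110,180,110,140,3.5)])
cv2.imwrite("pics/crop_s.png",a); print(a.shape)
E
```

```text
(490, 770, 3)
```

View pics/crop_t.png

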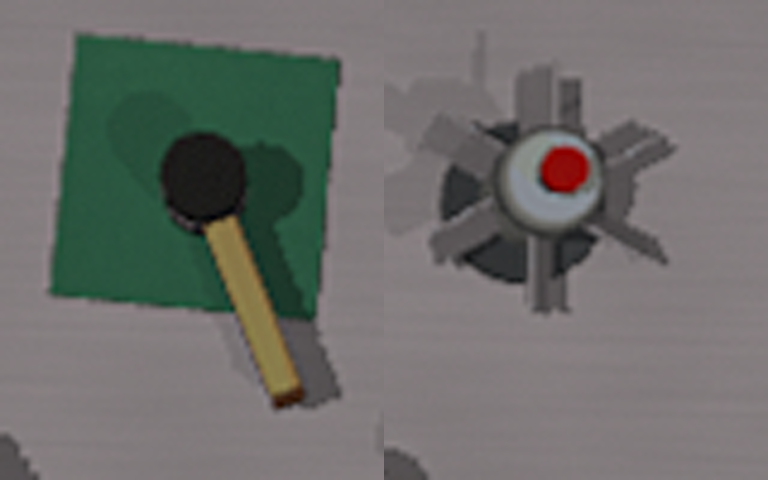

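View pics/crop_s.png

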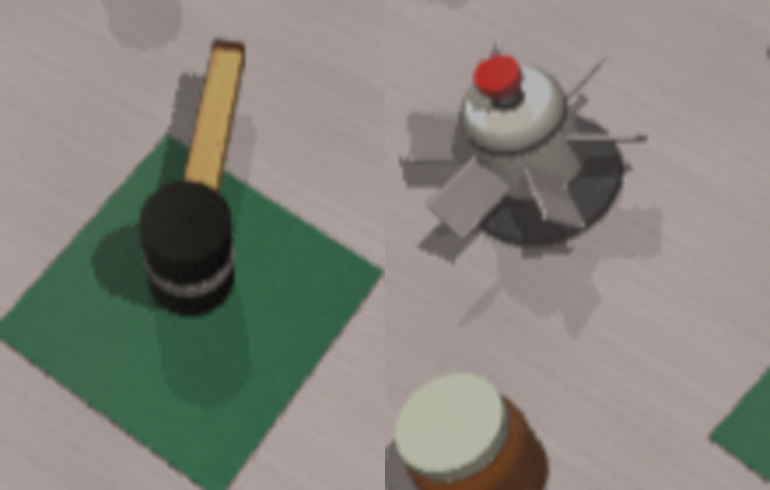

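The crops confirm both: the black mallet with its handle towards the robot, and the red head standing proud of the grey-white hub. Next I triangulate.

```bash
cat > h.py <<'E'
import numpy as np,cv2
from scipy.spatial.transform import Rotation as R
def ray(f,u,v):
    d=np.linalg.inv(f["K"])@[u,v,1.]; T=np.array(f["cam_to_world"]); return T[:3,3],(T[:3,:3]@d)/np.linalg.norm(d)
def tri(obs):
    A=np.zeros((3,3));b=np.zeros(3);L=[]
    for f,u,v in obs:
        o,d=ray(f,u,v);P=np.eye(3)-np.outer(d,d);A+=P;b+=P@o;L.append((o,P))
    p=np.linalg.solve(A,b); return p,[round(float(np.linalg.norm(P@(p-o)))*1000,1) for o,P in L]
def onz(f,u,v,z):
    o,d=ray(f,u,v); return o+d*(z-o[2])/d[2]
def proj(f,p):
    T=np.array(f["cam_to_world"]);c=T[:3,:3].T@(np.asarray(p)-T[:3,3]);q=f["K"]@c;return q[:2]/q[2]
E
python3 - <<'E'
from h import *
from bench import r, imaging
T=imaging.grab_frame("top");S=imaging.grab_frame("scene")
def cen(f,fn,box):
    x0,y0,x1,y1=box;im=f["color"].astype(int)[y0:y1,x0:x1];m=fn(im[...,0],im[...,1],im[...,2]).astype(np.uint8)
    n,l,st,c=cv2.connectedComponentsWithStats(m);i=1+np.argmax(st[1:,4]);return c[i]+[x0,y0],st[i]
red=lambda r,g,b:(r>110)&(g<60)&(b<60)
blue=lambda r,g,b:(b>110)&(r<70)
rt,a=cen(T,red,(340,130,400,190));rs,b=cen(S,red,(120,180,170,230));print(rt,a,rs,b)
print("red",tri([(T,*rt),(S,142.3,200.9)]), onz(T,*rt,.128),onz(S,142.3,200.9,.128))
bt,a=cen(T,blue,(130,130,180,180));bs,b=cen(S,blue,(390,330,430,380));print(bt,a,bs,b)
print("blue",tri([(T,*bt),(S,*bs)]))
mt=(267.3-.4,156.9-.4);ms=(258.1-.4,273.4-.4)
print("mallet top",tri([(T,*mt),(S,*ms)]))
print("handle end top",tri([(T,284.2,201.3),(S,270.3,222.5)]))
# mat corners, top crop
for u,v in [(78,36),(340,60),(316,318),(50,293)]:
    print("mat",onz(T,225+u/4.8-.4,120+v/4.8-.4,.004).round(4))
for u,v in [(168,136),(383,270),(222,492),(-3,332)]:
    print("matS",onz(S,205+u/3.5-.4,210+v/3.5-.4,.004).round(4))
print(onz(T,*mt,.084),onz(S,*ms,.084), onz(T,284.2,201.3,.056),onz(S,270.3,222.5,.056))
E
```

```text
[372.35294118 154.75      ] [28 21 10  9 68] [141.51685393 201.        ] [16 16 12 10 89]
red (array([ 0.58205569, -0.31371179,  0.12664729]), [2.0, 2.0]) [ 0.58317258 -0.31497582  0.128     ] [ 0.58165214 -0.31070792  0.128     ]
[153.97101449 147.01449275] [20 13  9 10 69] [410.60952381 351.85238095] [ 13  14  16  17 210]
blue (array([0.59160388, 0.32461656, 0.12986628]), [0.5, 0.5])
mallet top (array([ 0.57991241, -0.00358439,  0.08026928]), [0.7, 0.7])
handle end top (array([ 0.44514718, -0.05846337,  0.06186835]), [1.5, 1.5])
mat [0.6894 0.0848 0.004 ]
mat [ 0.6769 -0.093   0.004 ]
mat [ 0.5007 -0.0799  0.004 ]
mat [0.5139 0.0989 0.004 ]
matS [ 0.4982 -0.076   0.004 ]
matS [0.5108 0.1002 0.004 ]
matS [0.6854 0.0871 0.004 ]
matS [ 0.6745 -0.0883  0.004 ]
[ 0.579574   -0.00428079  0.084     ] [ 0.58113772 -0.00171674  0.084     ] [ 0.44636392 -0.05987406  0.056     ] [ 0.44100189 -0.05947044  0.056     ]
```

```bash
cat >> h.py <<'E'
def plan(st,tp,xdeg,n):
    "step to pose: TCP tp, tool down, jaws' x at xdeg"
    R0=R.from_rotvec(st["tool_rot"]);a=np.radians(xdeg)
    X=np.array([np.cos(a),np.sin(a),0]);Z=np.array([0,0,-1.]);R1=R.from_matrix(np.c_[X,np.cross(Z,X),Z])
    s=R0.inv().apply(np.array(tp)-st["tcp_pos"])*1000; w=np.degrees((R0.inv()*R1).as_rotvec())
    print("shift",s.round(1),"turn",w.round(2)); 
    for k in range(1,n+1): print((s*k/n).round(1),(w*k/n).round(1))
E
python3 - <<'E'
from h import *
from bench import r
st=r.state()
plan(st,[.525-.0,-.026,.22],-67.5,16)
# intermediate: halfway
print(R.from_rotvec(st["tool_rot"]).as_matrix().round(3))
E
```

```text
shift [-543.1  514.6   26.8] turn [6.0000e-02 1.0000e-02 1.4297e+02]
[-33.9  32.2   1.7] [0.  0.  8.9]
[-67.9  64.3   3.3] [ 0.   0.  17.9]
[-101.8   96.5    5. ] [ 0.   0.  26.8]
[-135.8  128.7    6.7] [ 0.   0.  35.7]
[-169.7  160.8    8.4] [ 0.   0.  44.7]
[-203.7  193.    10. ] [ 0.   0.  53.6]
[-237.6  225.2   11.7] [ 0.   0.  62.5]
[-271.6  257.3   13.4] [ 0.   0.  71.5]
[-305.5  289.5   15.1] [ 0.   0.  80.4]
[-339.5  321.7   16.7] [ 0.   0.  89.4]
[-373.4  353.8   18.4] [ 0.   0.  98.3]
[-407.3  386.    20.1] [  0.    0.  107.2]
[-441.3  418.1   21.8] [  0.    0.  116.2]
[-475.2  450.3   23.4] [  0.    0.  125.1]
[-509.2  482.5   25.1] [1.00e-01 0.00e+00 1.34e+02]
[-543.1  514.6   26.8] [1.00e-01 0.00e+00 1.43e+02]
[[ 0.251  0.968 -0.   ]
 [ 0.968 -0.251 -0.001]
 [-0.001  0.    -1.   ]]
```

```bash
python3 -m crank '[-34,32,0,0,0,9, -68,64,0,0,0,18, -102,96,0,0,0,27, -136,129,0,0,0,36, -170,161,0,0,0,45, -204,193,0,0,0,54, -238,225,0,0,0,63, -272,257,0,0,0,72]' 88 60; python3 - <<'E'
from h import *
from bench import r
plan(r.state(),[.525,-.026,.22],-67.5,8)
E
```

```text
t: 1.25
tcp_pos: [0.3443, 0.3, 0.2469]
tool_rot: [-3.14, -0.087, -0.0]
contact_force: [-0.3, -0.8, -0.2]
gripper_width: 0.997
shift [162.4 335.5  26.8] turn [-3.000e-02  0.000e+00  7.067e+01]
[20.3 41.9  3.3] [-0.   0.   8.8]
[40.6 83.9  6.7] [-0.   0.  17.7]
[ 60.9 125.8  10. ] [-0.   0.  26.5]
[ 81.2 167.8  13.4] [-0.   0.  35.3]
[101.5 209.7  16.7] [-0.   0.  44.2]
[121.8 251.6  20.1] [-0.  0. 53.]
[142.1 293.6  23.4] [-0.   0.  61.8]
[162.4 335.5  26.8] [-0.   0.  70.7]
```

```bash
python3 -m crank '[20,42,3,0,0,9, 41,84,6,0,0,18, 61,126,10,0,0,27, 81,168,13,0,0,36, 102,210,17,0,0,45, 122,252,20,0,0,54, 142,294,23,0,0,63, 162.4,335.5,26.8,0,0,70.7]'; python3 -m crank '[0,0,0,0,0,0]'; python3 - <<'E'
from h import *
from bench import r,imaging
print(r.state()["q"].round(2))
f=imaging.grab_frame("wrist");cv2.imwrite("pics/w1.png",f["color"][:,:,::-1]);print(f["cam_to_world"].round(4).tolist())
for z in (.004,.084): print(proj(f,[.58,-.003,z]))
E
```

```text
t: 2.25
tcp_pos: [0.5268, -0.0249, 0.22]
tool_rot: [-2.612, 1.745, -0.0]
contact_force: [0.8, 0.8, -0.1]
gripper_width: 0.998
t: 2.38
tcp_pos: [0.5269, -0.0274, 0.22]
tool_rot: [2.609, -1.747, 0.003]
contact_force: [0.4, 0.8, 0.4]
gripper_width: 1.004
[-0.6   0.44  0.73  1.92 -0.36  0.92 -0.87]
[[0.381, -0.8929, -0.2398, 0.5877], [-0.9246, -0.3672, -0.1017, -0.0021], [0.0028, 0.2604, -0.9655, 0.3572], [0.0, 0.0, 0.0, 1.0]]
[277.42642113 122.48486284]
[276.84140991 124.65909044]
```

View pics/w1.png

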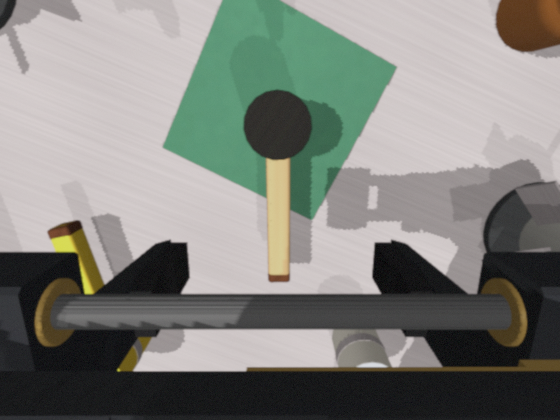

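The wrist view shows the mallet head's top disc at (278,124) and the handle running straight down to its end at (279,275), between the jaws. I'll combine this with the other views.

```bash
python3 - <<'E'
from h import *
from bench import r,imaging
f=imaging.grab_frame("wrist");T=imaging.grab_frame("top");S=imaging.grab_frame("scene")
im=f["color"].astype(int);m=((im.max(2)<70)).astype(np.uint8);m[:70]=0;m[165:]=0;m[:,:240]=0;m[:,315:]=0
n,l,st,c=cv2.connectedComponentsWithStats(m);i=1+np.argmax(st[1:,4]);print(st[i],c[i])
ct,_=cv2.findContours((l==i).astype(np.uint8),0,1);(u,v),rad=cv2.minEnclosingCircle(ct[0]);print(u,v,rad)
h=cv2.inRange(f["color"],(150,120,60),(255,235,190));hs=(im[...,0]-im[...,2]>45)&(np.indices(im.shape[:2])[1]>250)&(np.indices(im.shape[:2])[1]<305)
for row in (170,200,230,260,270):
    x=np.where(hs[row])[0];print(row,x.min(),x.max())
print(tri([(f,278,124.3),(T,266.9,156.5),(S,257.7,273)]), onz(f,278,124.3,.084))
print("handle end tri",tri([(f,279.3,274.5),(T,284.2,201.3),(S,270.3,222.5)]))
a=onz(f,278,124.3,.084);b=onz(f,279.3,274.5,.056);d=a-b;print(a,b,np.hypot(*d[:2]),np.degrees(np.arctan2(d[1],d[0])))
# pins as handle mid row
p=[onz(f,(np.where(hs[k])[0].min()+np.where(hs[k])[0].max())/2,k,.056) for k in (170,265)];d=p[0]-p[1];print(p,np.degrees(np.arctan2(d[1],d[0])))
# tcp projection check
print(r.state()["tcp_pos"])
E
```

```text
[ 248   90   67   69 3645] [281.31028807 124.64938272]
281.6638488769531 124.62411499023438 34.64657974243164
170 270 292
200 270 292
230 270 291
260 271 291
270 271 291
(array([ 0.57985526, -0.00263543,  0.08110071]), [1.7, 1.6, 0.1]) [ 0.5796018  -0.00099709  0.084     ]
handle end tri (array([ 0.44555461, -0.05819419,  0.0604002 ]), [1.6, 1.7, 1.9])
[ 0.5796018  -0.00099709  0.084     ] [ 0.44494759 -0.05804787  0.056     ] 0.14624139629282795 22.961579071368668
[array([ 0.5423918 , -0.01920846,  0.056     ]), array([ 0.45511387, -0.05563946,  0.056     ])] 22.656322838132635
[ 0.52560994 -0.02232514  0.21980099]
```

```bash
python3 -m crank '[0,0,40,0,0,0, 0,0,80,0,0,0, 0,0,110,0,0,0, 0,0,110,0,0,0, 0,0,110,0,0,0]'; python3 - <<'E'
from h import *
from bench import r,imaging
st=r.state();print(st["tcp_pos"]);plan(st,[.5246,-.0262,.034],-67.4,1)
f=imaging.grab_frame("wrist");cv2.imwrite("pics/w2.png",f["color"][:,:,::-1])
E
```

```text
t: 3.2
tcp_pos: [0.5266, -0.0231, 0.1111]
tool_rot: [-2.616, 1.737, -0.001]
contact_force: [0.4, 0.2, 0.2]
gripper_width: 0.999
[ 0.52662441 -0.02313925  0.1110584 ]
shift [ 2.   3.2 77.1] turn [-0.08 -0.01  0.22]
[ 2.   3.2 77.1] [-0.1 -0.   0.2]
```

View pics/w2.png

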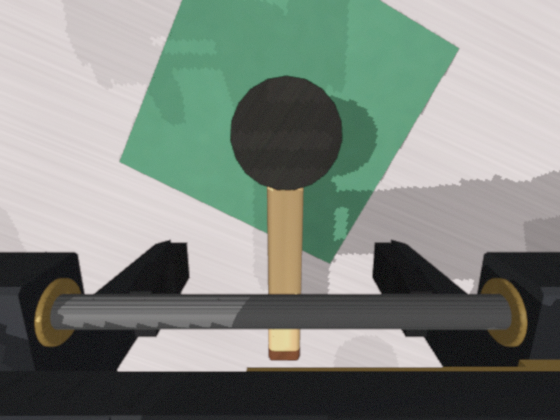

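The wrist view has the handle at column 285, slightly right of the jaws' centre line at 280, which agrees with the computed +2 mm correction. Descending to grip.

```bash
python3 -m crank '[2,3,30,0,0,0, 2,3,60,0,0,0, 2,3,77,0,0,0, 2,3,77,0,0,0, 2,3,77,0,0,0]' ; python3 -m crank '[0,0,0,0,0,0,0,0,0,0,0,0,0,0,0,0,0,0,0,0,0,0,0,0,0,0,0,0,0,0,0,0,0,0,0,0]' 10 60;python3 - <<'E'
from h import *
from bench import r,imaging
st=r.state();print(st["tcp_pos"],st["contact_force"],st["gripper_width"]*88.1)
f=imaging.grab_frame("wrist");cv2.imwrite("pics/w3.png",f["color"][:,:,::-1])
E
```

```text
t: 3.88
tcp_pos: [0.525, -0.0268, 0.034]
tool_rot: [-2.615, 1.739, -0.002]
contact_force: [0.2, -0.5, -0.6]
gripper_width: 0.997
t: 4.62
tcp_pos: [0.524, -0.0267, 0.0329]
tool_rot: [2.616, -1.739, -0.0]
contact_force: [-1.0, -0.1, -0.2]
gripper_width: 0.339
[ 0.52403372 -0.02671752  0.03291078] [-0.96965301 -0.0873618  -0.15683793] 29.864657958585944
```

View pics/w3.png

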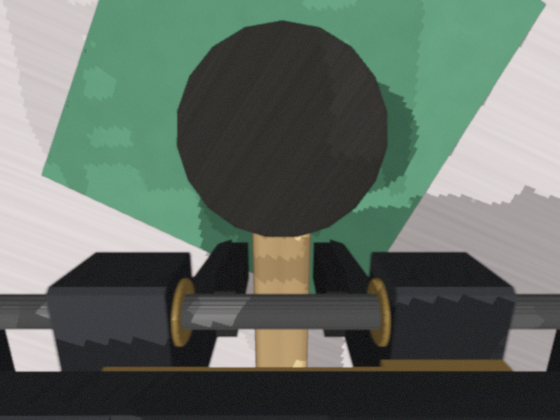

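The fingers are still closing: the opening is 30 mm and the handle, at column 281, sits centred between them. I'll wait for contact.

```bash
python3 -m crank '[0,0,0,0,0,0,0,0,0,0,0,0,0,0,0,0,0,0,0,0,0,0,0,0]' 10 60
```

```text
t: 5.18
tcp_pos: [0.5241, -0.0268, 0.0329]
tool_rot: [2.616, -1.74, 0.0]
contact_force: [0.7, -0.6, -1.1]
gripper_width: 0.24
```

```bash
python3 -m crank '[0,0,-10,0,0,0, 0,0,-30,0,0,0, 0,0,-60,0,0,0, 0,0,-100,0,0,0, 0,0,-140,0,0,0, 0,0,-170,0,0,0, 0,0,-170,0,0,0, 0,0,-170,0,0,0]'; python3 - <<'E'
from h import *
from bench import r,imaging
st=r.state();print(st["tcp_pos"],st["contact_force"],st["torque"],st["gripper_width"]*88.1)
for n in("wrist","scene"):
  f=imaging.grab_frame(n);cv2.imwrite(f"pics/l_{n}.png",f["color"][:,:,::-1])
E
```

```text
t: 6.18
tcp_pos: [0.523, -0.0264, 0.2022]
tool_rot: [2.616, -1.739, -0.002]
contact_force: [-0.5, -0.4, -5.0]
gripper_width: 0.24
[ 0.5230418  -0.02639951  0.20218626] [-0.54004879 -0.38909722 -4.96699308] [-0.0981091   0.35109112  0.03326282] 21.126529811043078
```

View pics/l_wrist.png

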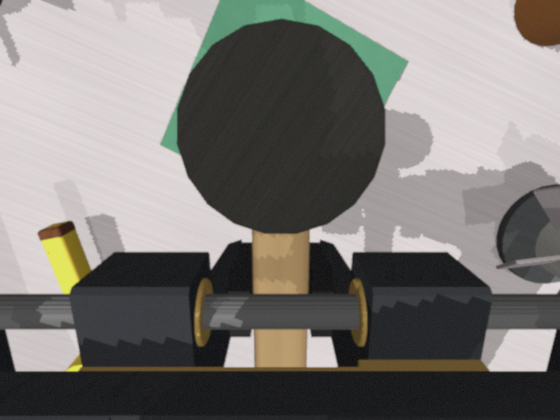

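View pics/l_scene.png

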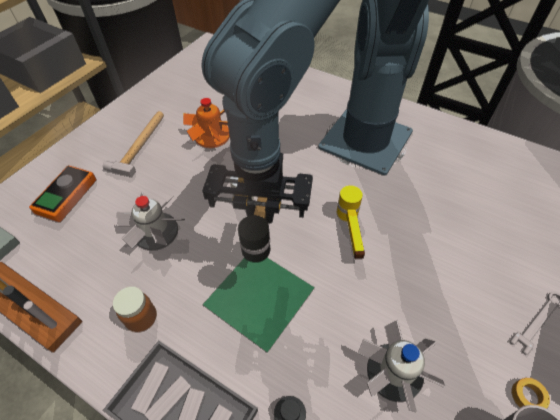

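The mallet is up and level, and the head in the wrist view at (281,127) hasn't shifted in the jaws. Now I carry it over the red pin.

```bash
python3 - <<'E'
from h import *
from bench import r
plan(r.state(),[.524,-.313,.200],-90,8)
E
```

```text
shift [264.6 109.8   1.7] turn [1.600e-01 2.000e-02 2.276e+01]
[33.1 13.7  0.2] [0.  0.  2.8]
[66.1 27.4  0.4] [0.  0.  5.7]
[99.2 41.2  0.6] [0.1 0.  8.5]
[132.3  54.9   0.8] [ 0.1  0.  11.4]
[165.3  68.6   1.1] [ 0.1  0.  14.2]
[198.4  82.3   1.3] [ 0.1  0.  17.1]
[231.5  96.1   1.5] [ 0.1  0.  19.9]
[264.6 109.8   1.7] [ 0.2  0.  22.8]
```

```bash
python3 -m crank '[25,10,0,0,0,2, 63,26,0,0,0,5, 103,43,0,0,0,8.5, 143,59,0,0,0,12, 183,76,0,0,0,16, 220,91,0,0,0,19, 248,103,0,0,0,21.5, 264.6,109.8,1,0,0,22.8]'; python3 -m crank '[0,0,0,0,0,0,0,0,0,0,0,0,0,0,0,0,0,0,0,0,0,0,0,0]'; python3 - <<'E'
from h import *
from bench import r,imaging
st=r.state();print(st["tcp_pos"],st["contact_force"],st["torque"],st["gripper_width"]*88.1)
plan(st,[.524,-.313,.200],-90,1)
F={}
for n in("wrist","scene","top"):
  F[n]=f=imaging.grab_frame(n);cv2.imwrite(f"pics/p_{n}.png",f["color"][:,:,::-1])
s=cv2.imread("pics/p_scene.png");cv2.imwrite("pics/p_scene_c.png",cv2.resize(s[130:270,80:240],None,fx=4,fy=4,interpolation=cv2.INTER_CUBIC))
s=cv2.imread("pics/p_top.png");cv2.imwrite("pics/p_top_c.png",cv2.resize(s[100:220,310:430],None,fx=4.5,fy=4.5,interpolation=cv2.INTER_CUBIC))
E
```

```text
t: 7.28
tcp_pos: [0.5241, -0.3148, 0.2006]
tool_rot: [2.217, -2.224, -0.002]
contact_force: [-0.7, -0.3, -4.9]
gripper_width: 0.245
t: 7.78
tcp_pos: [0.5255, -0.3122, 0.202]
tool_rot: [-2.222, 2.22, 0.0]
contact_force: [-0.3, -0.5, -5.1]
gripper_width: 0.242
[ 0.52552721 -0.31220543  0.20197029] [-0.34586902 -0.54933017 -5.05959637] [-0.01120627  0.39459071 -0.00198171] 21.343513073910504
shift [0.8 1.5 2. ] turn [-0.01  0.03  0.05]
[0.8 1.5 2. ] [-0.  0.  0.]
```

View pics/p_wrist.png

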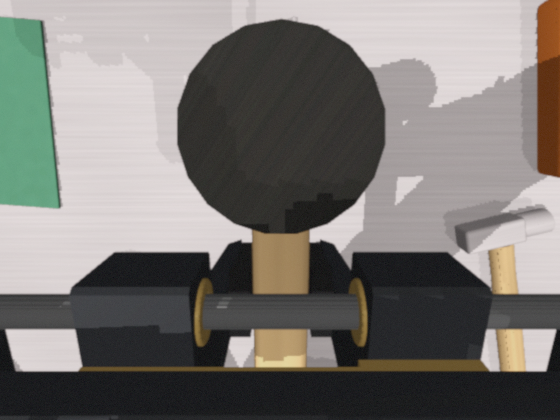

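View pics/p_scene_c.png

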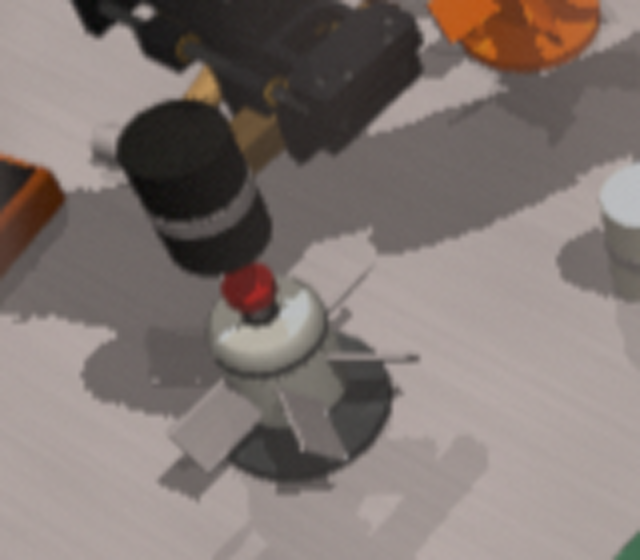

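View pics/p_top_c.png

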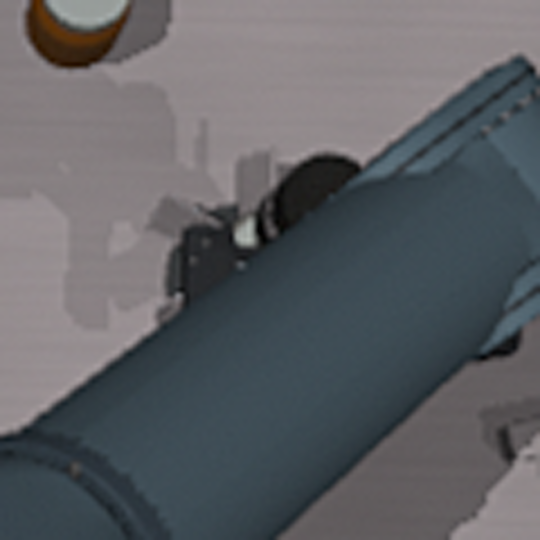

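The scene crop shows the mallet's lower face just above the red head, and the wrist view shows no slip. I'll check the alignment numerically before striking.

```bash
python3 - <<'E'
from h import *
from bench import r,imaging
S=imaging.grab_frame("scene");st=r.state();print(st["tcp_pos"])
t=st["tcp_pos"]
bc=[t[0]+.0605,t[1],t[2]-.029]
im=cv2.imread("pics/p_scene.png").copy()
im=cv2.resize(im[130:270,80:240],None,fx=4,fy=4)
a=np.linspace(0,2*np.pi,40)
for z,c in((bc[2],(0,255,255)),(bc[2]+.08,(0,255,0))):
    p=np.array([(proj(S,[bc[0]+.028*np.cos(k),bc[1]+.028*np.sin(k),z])-[80,130])*4+2 for k in a]).astype(int);cv2.polylines(im,[p],True,c,1)
p=np.array([(proj(S,[.582+.015*np.cos(k),-.3135+.015*np.sin(k),.1275])-[80,130])*4+2 for k in a]).astype(int);cv2.polylines(im,[p],True,(255,255,0),1)
cv2.imwrite("pics/ov.png",im)
E
```

```text
[ 0.52526124 -0.31295422  0.20200357]
```

View pics/ov.png

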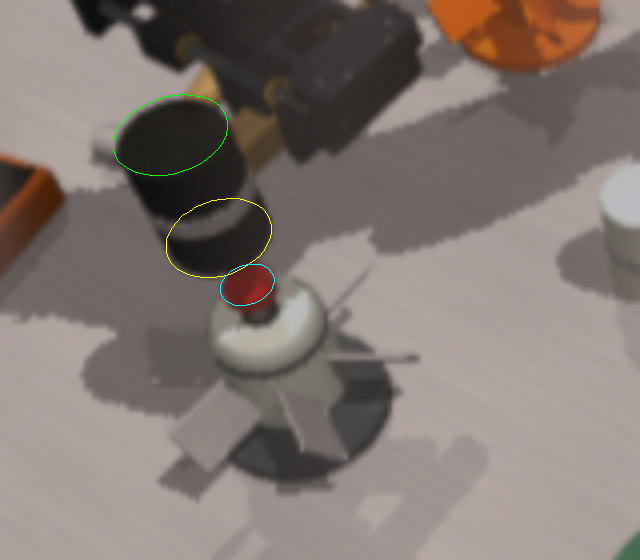

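The overlay fits. Yellow is the mallet's face, cyan the pin head, and the face is about 4 mm off the pin's centre on the handle-far side, well within its 28 mm radius. I strike now.

```bash
python3 -m crank '[0,0,10,0,0,0, 0,0,18,0,0,0, 0,0,18,0,0,0, 0,0,40,0,0,0, 0,0,61,0,0,0, 0,0,61,0,0,0]'; python3 - <<'E'
from h import *
from bench import r,imaging
st=r.state();print(st["tcp_pos"],st["contact_force"],st["torque"],st["gripper_width"]*88.1)
f=imaging.grab_frame("scene");cv2.imwrite("pics/s1.png",cv2.resize(f["color"][130:270,80:240,::-1],None,fx=4,fy=4,interpolation=cv2.INTER_CUBIC))
E
```

```text
t: 8.72
tcp_pos: [0.5253, -0.3133, 0.1396]
tool_rot: [2.22, -2.222, -0.0]
contact_force: [1.3, -0.8, -4.1]
gripper_width: 0.237
[ 0.52526477 -0.31333102  0.13961197] [ 1.29866805 -0.77453017 -4.08168963] [0.01141757 0.1383946  0.02521765] 20.878013035904143
```

View pics/s1.png

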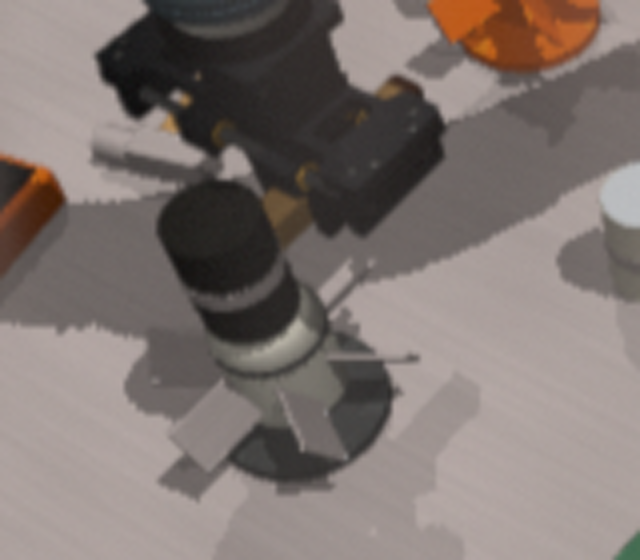

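The TCP reached 0.1396, which puts the face at about 0.111, and the head sits right down on the hub. I back off to inspect.

```bash
python3 -m crank '[0,0,-20,0,0,0, 0,0,-50,0,0,0, 0,-30,-70,0,0,0, 0,-50,-70,0,0,0, 0,-50,-70,0,0,0, 0,-50,-70,0,0,0]'; python3 - <<'E'
from h import *
from bench import r,imaging
st=r.state();print(st["tcp_pos"],st["contact_force"],st["torque"])
S=imaging.grab_frame("scene");im=S["color"][130:270,80:240,::-1]
im=cv2.resize(im,None,fx=4,fy=4,interpolation=cv2.INTER_CUBIC)
cv2.imwrite("pics/s2.png",im.copy())
a=np.linspace(0,2*np.pi,60)
for z,c in((.110,(255,255,0)),(.116,(0,255,255))):
    p=np.array([(proj(S,[.582+.015*np.cos(k),-.3135+.015*np.sin(k),z])-[80,130])*4+2 for k in a]).astype(int);cv2.polylines(im,[p],True,c,1)
cv2.imwrite("pics/s2o.png",im)
f=imaging.grab_frame("wrist");cv2.imwrite("pics/s2w.png",f["color"][:,:,::-1])
E
```

```text
t: 9.52
tcp_pos: [0.5739, -0.3134, 0.2112]
tool_rot: [2.219, -2.223, -0.001]
contact_force: [0.2, -1.1, -5.3]
gripper_width: 0.246
[ 0.57393001 -0.31338079  0.2112307 ] [ 0.1651291  -1.08041052 -5.30023495] [-0.02417661  0.45227498 -0.04710426]
```

View pics/s2.png

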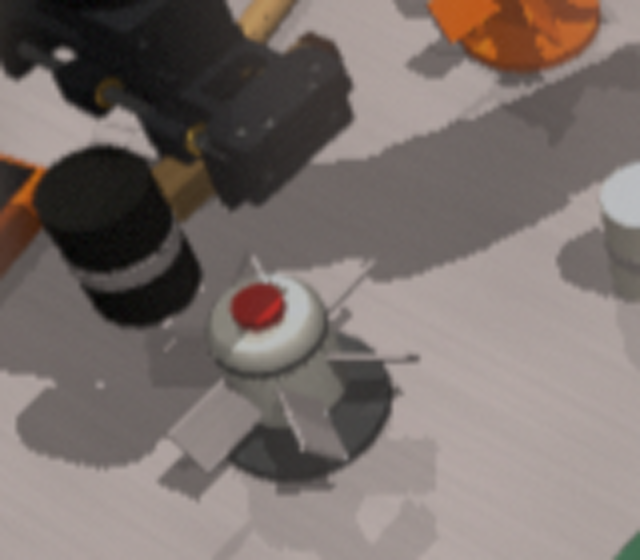

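View pics/s2o.png

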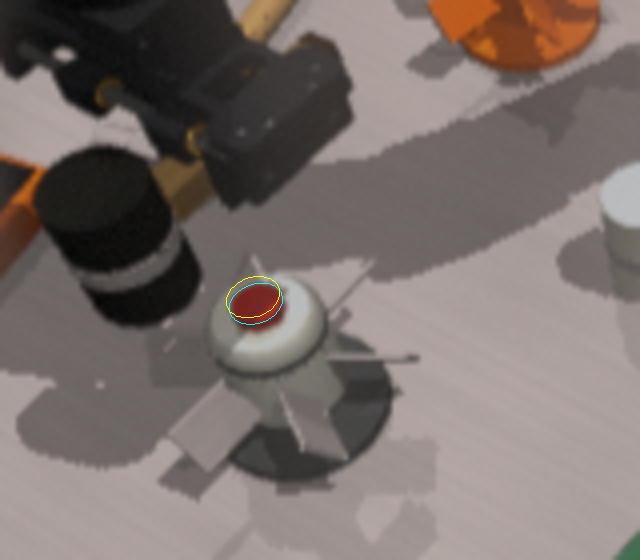

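View pics/s2w.png

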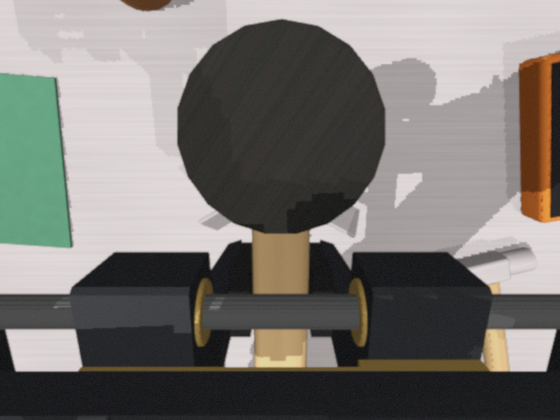

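The red head now lies flush on the hub with no shank showing, and the cyan 110 mm outline matches it. The mallet hasn't slipped: the head is still at (281,127) in the wrist view. I'll put a number on the pin's height before deciding on a second blow.

```bash
python3 - <<'E'
from h import *
from bench import r,imaging
S=imaging.grab_frame("scene")
im0=cv2.imread("pics/scene0.png")[:,:,::-1].astype(int)
def rows(im):
    m=(im[...,0]>90)&(im[...,1]<70)&(im[...,2]<70);m[:180]=0;m[240:]=0;m[:,:120]=0;m[:,170:]=0
    y,x=np.where(m);return y.min(),y.max(),x.min(),x.max(),x.mean().round(2),y.mean().round(2),len(x)
print(rows(im0),rows(S["color"].astype(int)))
for z in(.1265,.1285,.110,.113,.116): print(z,proj(S,[.582,-.3135,z]).round(2), "head mid",proj(S,[.582,-.3135,z-.004]).round(2))
# render-silhouette fit: union of top and bottom circle hulls -> centroid
def cen(x,y,z):
    a=np.linspace(0,2*np.pi,60);P=np.array([proj(S,[x+.015*np.cos(k),y+.015*np.sin(k),h]) for h in(z,z-.01) for k in a]).astype(np.float32)
    h=cv2.convexHull(P);M=cv2.moments(h);return M["m10"]/M["m00"],M["m01"]/M["m00"],M["m00"]
for z in(.1265,.1285,.110,.113): print(z,np.round(cen(.582,-.3135,z),2))
E
```

```text
(np.int64(196), np.int64(207), np.int64(136), np.int64(148), np.float64(141.76), np.float64(201.42), 113) (np.int64(201), np.int64(211), np.int64(138), np.int64(150), np.float64(144.02), np.float64(206.11), 113)
0.1265 [141.47 200.92] head mid [141.97 202.01]
0.1285 [141.21 200.37] head mid [141.72 201.47]
0.11 [143.53 205.38] head mid [144.02 206.44]
0.113 [143.16 204.58] head mid [143.65 205.64]
0.116 [142.79 203.77] head mid [143.28 204.84]
0.1265 [142.07 202.31 147.91]
0.1285 [141.82 201.77 148.4 ]
0.11 [144.12 206.73 144.  ]
0.113 [143.75 205.94 144.7 ]
```

The pixel shift corresponds to about 17.5 mm of descent, which puts the top at roughly 109–112 mm. That is most likely home, but image accuracy leaves 1–2 mm of doubt. A short second blow, 1 mm deeper, settles it.

```bash
python3 -m crank '[0,20,0,0,0,0, 0,50,10,0,0,0, 0,50,32,0,0,0, 0,50,32,0,0,0, 0,50,52,0,0,0, 0,50,71.5,0,0,0, 0,50,71.5,0,0,0]'; python3 - <<'E'
from h import *
from bench import r,imaging
st=r.state();print(st["tcp_pos"],st["contact_force"],st["torque"])
E
python3 -m crank '[0,0,-25,0,0,0, 0,0,-60,0,0,0, 0,0,-80,0,0,0, 0,0,-80,0,0,0, 0,0,-80,0,0,0]'; python3 - <<'E'
from h import *
from bench import r,imaging
st=r.state();print(st["tcp_pos"],st["contact_force"],st["torque"])
S=imaging.grab_frame("scene");im=S["color"].astype(int)
m=(im[...,0]>90)&(im[...,1]<70)&(im[...,2]<70);m[:180]=0;m[240:]=0;m[:,:120]=0;m[:,170:]=0
y,x=np.where(m);print(x.mean(),y.mean(),len(x))
cv2.imwrite("pics/s3.png",cv2.resize(S["color"][130:270,80:240,::-1],None,fx=4,fy=4,interpolation=cv2.INTER_CUBIC))
f=imaging.grab_frame("wrist");cv2.imwrite("pics/s3w.png",f["color"][:,:,::-1])
# mat: target TCP; mallet axis 60.5 mm from TCP along yaw 22.6
yaw=np.radians(0);plan(st,[.594-.0605,.004,.205],-90,8)
E
```

```text
t: 10.55
tcp_pos: [0.5256, -0.3132, 0.1386]
tool_rot: [-2.22, 2.222, -0.0]
contact_force: [1.3, 0.9, -3.1]
gripper_width: 0.241
[ 0.52560549 -0.31318247  0.13857219] [ 1.29083887  0.913527   -3.13445196] [-0.05467864  0.25558011  0.03586008]
t: 11.18
tcp_pos: [0.5247, -0.3125, 0.2182]
tool_rot: [2.221, -2.222, -0.003]
contact_force: [0.3, -0.3, -4.9]
gripper_width: 0.235
[ 0.52466417 -0.312456    0.2181546 ] [ 0.2654525  -0.26426167 -4.94786278] [0.00856583 0.42555545 0.03025086]
144.06194690265488 206.18584070796462 113
shift [-316.4   -8.7   13.5] turn [ 0.09  0.07 -0.02]
[-39.6  -1.1   1.7] [ 0.  0. -0.]
[-79.1  -2.2   3.4] [ 0.  0. -0.]
[-118.7   -3.3    5.1] [ 0.  0. -0.]
[-158.2   -4.4    6.8] [ 0.  0. -0.]
[-197.8   -5.5    8.5] [ 0.1  0.  -0. ]
[-237.3   -6.6   10.1] [ 0.1  0.1 -0. ]
[-276.9   -7.6   11.8] [ 0.1  0.1 -0. ]
[-316.4   -8.7   13.5] [ 0.1  0.1 -0. ]
```

View pics/s3.png

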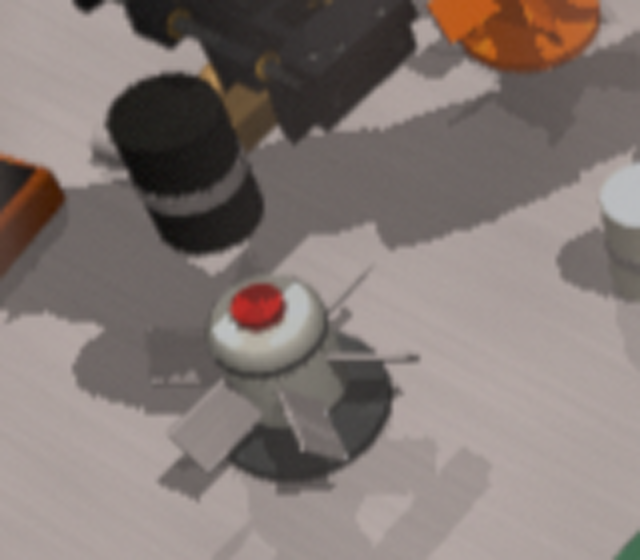

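View pics/s3w.png

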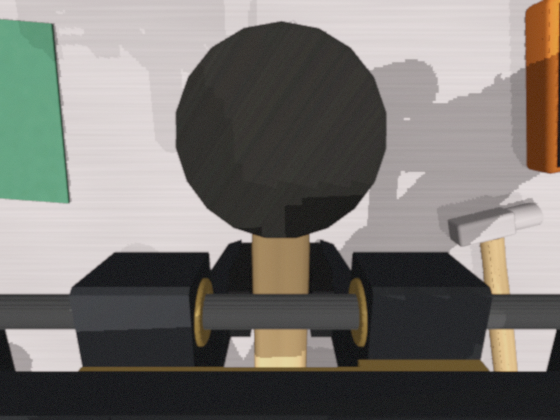

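The pin is unchanged at (144.1,206.2), so it had already been home. The mallet tilted at most about 1° in the jaws. Back to the mat.

```bash
python3 -m crank '[-20,0,0,0,0,0, -60,-2,0,0,0,0, -110,-3,3,0,0,0, -160,-4,6,0,0,0, -210,-6,9,0,0,0, -260,-7,12,0,0,0, -298,-8,13,0,0,0, -316,-9,13,0,0,0]'; python3 -m crank '[0,0,0,0,0,0,0,0,0,0,0,0,0,0,0,0,0,0,0,0,0,0,0,0]'; python3 - <<'E'
from h import *
from bench import r,imaging
st=r.state();print(st["tcp_pos"],st["contact_force"],st["torque"])
plan(st,[.594-.0605,.004,.034],-90,1)
S=imaging.grab_frame("scene");im=S["color"][:,:,::-1][170:330,170:330]
im=cv2.resize(im,None,fx=3.7,fy=3.7,interpolation=cv2.INTER_CUBIC);t=st["tcp_pos"]
a=np.linspace(0,2*np.pi,40)
for z,c in((t[2]-.029,(0,255,255)),(t[2]+.051,(0,255,0))):
    p=np.array([(proj(S,[t[0]+.0605+.028*np.cos(k),t[1]+.028*np.sin(k),z])-[170,170])*3.7+2 for k in a]).astype(int);cv2.polylines(im,[p],True,c,1)
cv2.imwrite("pics/m1.png",im)
E
```

```text
t: 12.28
tcp_pos: [0.5339, 0.0054, 0.2056]
tool_rot: [2.224, -2.218, -0.002]
contact_force: [-0.3, 0.0, -4.6]
gripper_width: 0.242
t: 12.78
tcp_pos: [0.5344, 0.0017, 0.2065]
tool_rot: [2.219, -2.224, 0.0]
contact_force: [0.3, 0.2, -5.1]
gripper_width: 0.239
[0.53435842 0.00170033 0.20650126] [ 0.2600558   0.15044573 -5.13736728] [0.01050807 0.40362955 0.00464489]
shift [ -2.3   0.9 172.5] turn [-0.01 -0.01 -0.14]
[ -2.3   0.9 172.5] [-0.  -0.  -0.1]
```

View pics/m1.png

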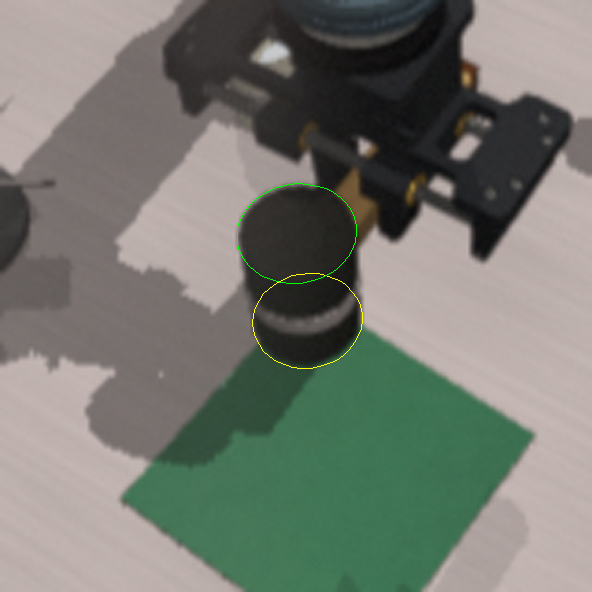

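The overlay fits and the mallet is upright over the mat. I lower it, slowing near the surface.

```bash
python3 -m crank '[0,0,30,0,0,0, -1,0,70,0,0,0, -2,1,110,0,0,0, -2,1,140,0,0,0, -2,1,158,0,0,0, -2,1,165,0,0,0, -2,1,169,0,0,0, -2,1,169,0,0,0]'; python3 -m crank '[0,0,1,0,0,0,0,0,2,0,0,0,0,0,3,0,0,0,0,0,3,0,0,0]'; python3 - <<'E'
from h import *
from bench import r,imaging
st=r.state();print(st["tcp_pos"],st["contact_force"],st["torque"])
f=imaging.grab_frame("wrist");cv2.imwrite("pics/m2w.png",f["color"][:,:,::-1])
S=imaging.grab_frame("scene");cv2.imwrite("pics/m2.png",cv2.resize(S["color"][:,:,::-1][200:360,190:340],None,fx=3.7,fy=3.7,interpolation=cv2.INTER_CUBIC))
E
```

```text
t: 13.82
tcp_pos: [0.5339, 0.0048, 0.038]
tool_rot: [-2.22, 2.221, -0.001]
contact_force: [0.0, -0.5, -5.8]
gripper_width: 0.236
t: 14.32
tcp_pos: [0.5333, 0.0048, 0.0344]
tool_rot: [2.221, -2.222, 0.0]
contact_force: [0.2, 0.7, -4.5]
gripper_width: 0.24
[0.53334898 0.00477349 0.03440339] [ 0.18078404  0.65262517 -4.5293226 ] [-0.06335808  0.4194388   0.0027794 ]
```

View pics/m2.png

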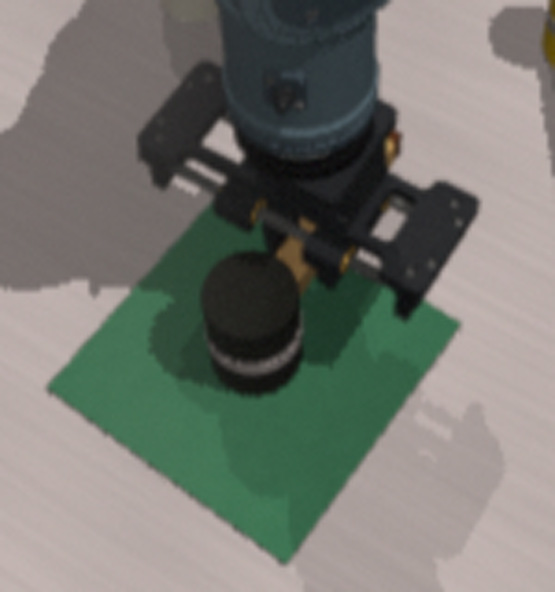

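Still 1–2 mm above the mat, going by the unchanged wrist load. I go on down in small steps.

```bash
python3 -m crank '[0,0,0.7,0,0,0,0,0,1.5,0,0,0,0,0,1.5,0,0,0]'; python3 -m crank '[0,0,0.5,0,0,0,0,0,1,0,0,0,0,0,1,0,0,0]'
```

```text
t: 14.8
tcp_pos: [0.5333, 0.0048, 0.0328]
tool_rot: [2.221, -2.222, -0.0]
contact_force: [0.1, -0.7, -4.3]
gripper_width: 0.243
t: 15.18
tcp_pos: [0.5331, 0.0047, 0.0322]
tool_rot: [2.22, -2.222, -0.001]
contact_force: [-3.7, 0.6, 3.6]
gripper_width: 0.242
```

Contact: the vertical load turned from −4.3 to +3.6 N. Release.

```bash
python3 -m crank '[0,0,0,0,0,0,0,0,0,0,0,0,0,0,0,0,0,0,0,0,0,0,0,0,0,0,0,0,0,0,0,0,0,0,0,0,0,0,0,0,0,0,0,0,0,0,0,0]' 88 20; python3 - <<'E'
from h import *
from bench import r,imaging
f=imaging.grab_frame("wrist");cv2.imwrite("pics/r1w.png",f["color"][:,:,::-1])
E
```

```text
t: 16.18
tcp_pos: [0.5334, 0.0048, 0.0319]
tool_rot: [2.221, -2.222, -0.0]
contact_force: [0.6, -0.1, 0.2]
gripper_width: 0.996
```

View pics/r1w.png

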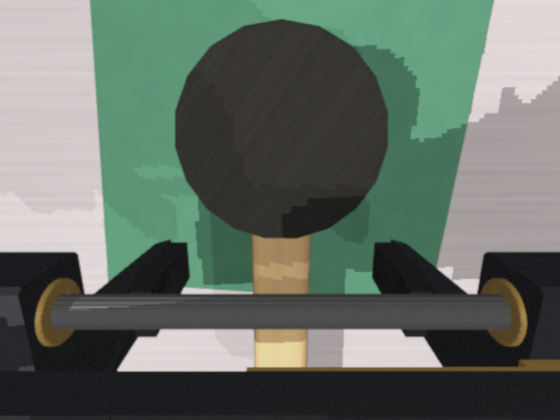

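The fingers are fully open and clear of the handle (columns 253–309), and the head at (281,128) stands on the mat. I retract straight up.

```bash
python3 -m crank '[0,0,-15,0,0,0,0,0,-40,0,0,0,0,0,-80,0,0,0,0,0,-130,0,0,0,0,0,-180,0,0,0,0,0,-200,0,0,0,0,0,-200,0,0,0]'; python3 -m crank '[0,-30,0,0,0,0, 0,-80,0,0,0,0, 0,-130,0,0,0,0, 0,-130,0,0,0,0]' ; python3 - <<'E'
from h import *
from bench import r,imaging
st=r.state();print(st["tcp_pos"],st["contact_force"])
F={n:imaging.grab_frame(n) for n in("scene","top","wrist")}
for n in F: cv2.imwrite(f"pics/f_{n}.png",F[n]["color"][:,:,::-1])
im=F["scene"]["color"].astype(int);im0=cv2.imread("pics/scene0.png")[:,:,::-1].astype(int)
for I in(im0,im):
    m=(I[...,2]>110)&(I[...,0]<70);m[:330]=0;m[:,:390]=0;m[:,435:]=0;m[380:]=0;y,x=np.where(m);print("blue",x.mean(),y.mean(),len(x))
    m=(I[...,0]>90)&(I[...,1]<70)&(I[...,2]<70);m[:180]=0;m[240:]=0;m[:,:120]=0;m[:,170:]=0;y,x=np.where(m);print("red",x.mean(),y.mean(),len(x))
E
```

```text
t: 17.1
tcp_pos: [0.5342, 0.0048, 0.2338]
tool_rot: [-2.218, 2.22, -0.003]
contact_force: [-0.0, 1.0, -0.1]
gripper_width: 1.001
t: 17.6
tcp_pos: [0.6649, 0.0046, 0.2297]
tool_rot: [2.22, -2.22, 0.0]
contact_force: [-0.3, -0.1, -0.2]
gripper_width: 0.999
[0.66490757 0.00464137 0.22973215] [-0.27926359 -0.06405101 -0.19527933]
blue 410.6095238095238 351.85238095238094 210
red 141.76106194690266 201.42477876106196 113
blue 410.42512077294685 352.1642512077295 207
red 144.16494845360825 206.53608247422682 97
```

View pics/f_scene.png

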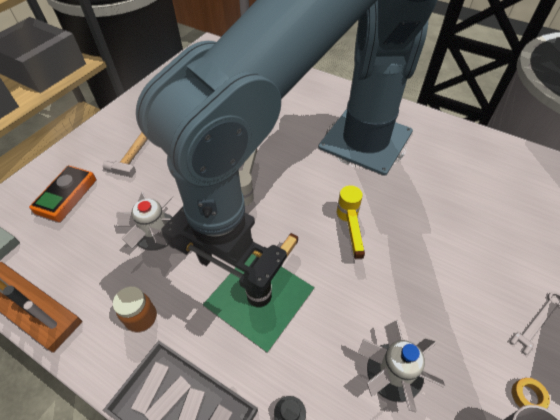

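View pics/f_wrist.png

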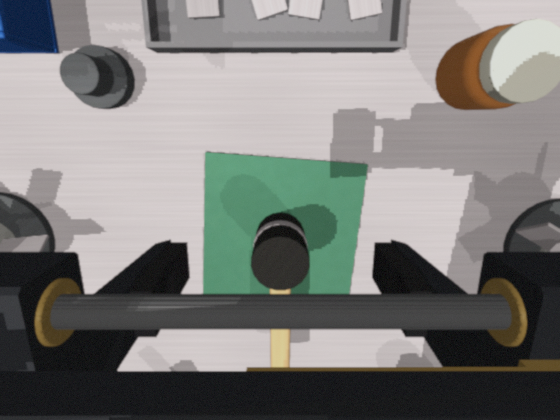

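The wrist view shows the mallet upright and free, its top disc at (281,262), near the middle of the mat. Red is down and blue unchanged. One numeric check, then I hand in.

```bash
python3 -m crank '[0,0,0,0,0,0,0,0,0,0,0,0,0,0,0,0,0,0]'; python3 - <<'E'
from h import *
from bench import r,imaging
f=imaging.grab_frame("wrist");im=f["color"].astype(int);m=(im.max(2)<75).astype(np.uint8);m[:200]=0;m[292:]=0;m[:,:240]=0;m[:,320:]=0
n,l,s,c=cv2.connectedComponentsWithStats(m);i=1+np.argmax(s[1:,4]);print(s[i])
p=onz(f,281,262,.084);print("mallet top",p,"from mat centre mm",1000*np.hypot(p[0]-.594,p[1]-.004))
print("expected upright: top",proj(f,[p[0],p[1],.084]),"base",proj(f,[p[0],p[1],.004]))
print(r.state()["contact_force"],r.state()["t"]); r.job_done()
E
```

```text
t: 18.12
tcp_pos: [0.6631, 0.0049, 0.2322]
tool_rot: [-2.22, 2.222, 0.0]
contact_force: [-0.6, -0.3, 0.3]
gripper_width: 0.999
[ 252  226   58   64 2951]
mallet top [0.59656343 0.00398389 0.084     ] from mat centre mm 2.5634829216448547
expected upright: top [281. 262.] base [280.89692085 232.71659099]
[-0.02415691  0.09572048  0.1963945 ] 18.175
the job is handed in; nothing more can be done
```

The red pin of the grey impeller is home and the mallet stands released on the green mat. I handed the job in at 18.2 s of the 53 s allowed; it reports no verdict.

I gripped the black mallet across its handle 60 mm from the head, lifted it, and struck the red pin twice from above at about 0.17 m/s. I then set the mallet down and backed the arm away.

What the last checks showed:
- **Red pin:** the first blow moved it down about 17.5 mm by image, and the mallet's face stopped at about 111 mm. After the second blow, commanded 1 mm deeper, it had not moved, and the head lies on the hub with no shank showing. The image measurement alone puts its top at about 109–112 mm. The last reading was about 0.4 pixel lower than after the second blow, with fewer red pixels visible.
- **Blow speed:** this comes from the tool's commanded motion; I could not measure the pin's own speed.
- **Blue pin:** its image shifted by under 0.4 pixel from the start, about 1 mm, so it counts as unmoved.
- **Mallet:** it stands upright about 3 mm from the mat's centre. The gripper is fully open and the wrist force is about zero.
- **Disagreements:** the camera views differed by 2–4 mm, within or near the stated calibration. The mallet tilted up to about 1° in the grip on the second blow. No check failed.

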